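Make up the labelling kit and the lending kit

ROBOT

A 6-joint arm with a two-finger parallel gripper is mounted at the origin on a cart in front of the work surface, level with it; the furniture and walls round the work are solid. World frame = base frame: x ahead of the robot, y to its left, z up, the work surface at z = 0. Lengths are in m, angles in degrees, forces in N, time in s.
With the tool pointing down it reaches from about 0.35 to 0.875 m from the base axis. Payload 4.2 kg.
Tool frame: the origin (TCP) lies midway between the tips of the shut fingers; the grasp point (between the pads) lies 19 mm behind it; z points along the fingers, y is the line along which they close (so a half turn about z gives the same grasp; the last joint's range is limited). The gripper opens to 87 mm and grips with 3 to 60 N. Pads are 19 mm wide; open, the fingers measure 117 mm over their backs; the gripper's body (75 mm by 190 mm) begins 51 mm behind the grasp point.
Start: joints at [-49.813, 22.042, 0.453, 0, -68.411, -14.817], TCP at [0.268, -0.565, 0.223] pointing down, gripper open.
Joint ranges: [-179.83, 179.83], [-69.29, 118.12], [-61.27, 80.66], [-181.25, 117.63], [-171.15, -9.14], [-177.46, 177.46]. Speed limits (degrees/s): [159.86, 159.86, 180, 180, 180, 180].

INTERFACE

Orientations are given as a 3x3 rotation matrix whose columns are the frame's x, y, z axes.
In Python, from station import r gives the robot as it stands.
- The arm moves only by the tool steer_hand, called after ">>>" as a command line: name --pt "numbers of a row" for each row, then --argument value for the rest. Schema: {"type":"object","properties":{"steps":{"type":"array","items":{"type":"object","properties":{"aperture":{"type":"number"},"trans":{"type":"array","items":{"type":"number"},"minItems":3,"maxItems":3},"rotvec":{"type":"array","items":{"type":"number"},"minItems":3,"maxItems":3}},"additionalProperties":false,"required":["aperture"]},"minItems":1,"maxItems":8},"only":{"type":"string"},"quiet":{"type":"boolean"},"lines":{"type":"string"}},"required":["steps"],"additionalProperties":false}. steps is a list of rows, 1 to 8 of them, each an object with the fields aperture (the opening from 0.0 (shut) to 1.0 (fully open)), trans (a list: dx, dy, dz in a scale on which 1.0 is 60 cm), rotvec (a list: a rotation vector rx, ry, rz in parts of the range, where 1.0 means 90 degrees); a field left out counts as zero (the opening has to be given); each row is the pose to reach, as a shift and turn from the pose commanded when the call began, along the tool's axes at that moment; what a row does not reach only later rows make up. A row lasts 1/10 s, in which the tool goes at most 0.05 m and 8.59 degrees, less where a joint would pass 70% of its speed; a pose out of reach is approached as far as the arm can. The fingers move at their own pace and stop on an object; the grip force is fixed at half the most. Time passes only in rows, so rows that do not move let the fingers close. The tool returns the time, the measured TCP pose, the force, the opening and the grip force at its end. only (a regular expression) keeps the lines of the reply that match it, lines (a string "A,B") keeps lines A to B, and quiet returns only ok. No shift or turn number may pass 1 either way. Input that does not fit is refused with a message, and nothing moves.
- r.sense(): the state, without advancing time (a new reading comes with each control period).
- r.capture(name): name is "scene" or "top" or "wrist"; returns a dict with "pixels" (400x640x3 uint8, red, green, blue), "z_map" (400x640 float32, m along the optical axis (not along the pixel's ray), 0 where there is no reading), "K" (3x3 intrinsics, pixels), "distortion" ([k1, k2, p1, p2, k3] as OpenCV has them; the pictures are not rectified), "world_from_camera" (4x4, takes a point from camera to world coordinates). Camera axes: x right, y up, looking along -z (the intrinsics and any distortion apply to the point x, -y, -z); pixel columns grow to the right and rows downward; lengths in m; the calibration is good to about 2 mm. A picture is of the moment at which its call begins.
- r.finish_job(): hands the job in; it is judged then, once.
The state is a dict: "time_s": time; "joints": joint angles; "joint_velocities": joint speeds; "effort": joint torques, N m; "tcp_pos": TCP position; "ee_rot": TCP orientation; "wrist_force": force on the tool from outside, world axes, zero at the start; "moment": the same for the moment, N m; "gripper_width": opening from 0.0 (shut) to 1.0 (fully open); "gripper_force": force on a finger pad.
Only numpy, scipy, OpenCV 4.12 (cv2) and the standard library are available. Lean on these libraries where they do the work, as an engineer would, in place of code of your own. Each camera call takes 0.05 s, during which the arm holds its last target. There are 200 camera calls.

TASK

Make up the two trolley kits from the stock on the desk, one in each light grey tray. Labelling kit, in the tray with the post and the round cup: slip the roll of labels over the post and stand the glue stick upright in the cup. Lending kit, in the other tray: lay the block of due slips flat in the big bay, put the smaller block of reader cards squarely on top of it, and stand the date stamp upright in the narrow slot at the end; leave the packing tape, the stapler and the yellow sticky notes where they are.

Things in the scene. Friction and masses are not known exactly. Their poses are not given: they have to be found in the camera images.
- labelling_tray: Labelling tray: light grey, fixed, 90 (x) x 160 (y) mm; origin: centre of underside, z up. Floor at z 5 mm; walls 3.5 thick, top at z 19. Each long wall has a 48 mm finger notch at y=-23, down to the floor. Round post, 20 mm diameter, rounded tip at z 29, at (0,-23). Round cup, 43 mm inside, 48 outside, floor z 5, rim z 34, at (0,+52). Rib 12 high between.
- lending_tray: Lending tray: light grey, fixed, 90 (x) x 160 (y) mm; origin: centre of underside, z up. Floor at z 5 mm; walls 3.5 thick, top at z 19. Each long wall has a 48 mm finger notch at y=-23, down to the floor. Big bay, 83 (x) x 109 (y) mm inside, centred at (0,-23); narrow slot, 67 (x) x 42 (y) mm inside, centred at (0,+56); a wall as high as the rest between them.
- label_roll: Roll of blank white labels lying flat, 68 mm in diameter, 30 mm high, with a brown core whose hole is 36 mm wide. Origin: centre of the underside, z up. Can be gripped across its full diameter. 0.12 kg. The tape roll is far bigger and brown.
- glue_stick: Glue stick standing upright, 27 mm in diameter, 91 mm tall, red cap, yellow and white barrel. Origin: centre of the underside, z up. 0.04 kg.
- slip_block: Block of due slips, cream paper, 66 (x) x 91 (y) x 24 mm, lying flat. Origin: centre of the underside, z up. Grip it across x (66 mm). 0.09 kg.
- reader_cards: Block of blank white reader cards, 55 (x) x 87 (y) x 18 mm, lying flat, smaller and thinner than the slips. Origin: centre of the underside, z up. Grip it across x (55 mm). 0.075 kg.
- date_stamp: Self-standing date stamp: an open white frame 26 (x) x 51 (y) mm and 43 mm high, with a round brown handle on top, at most 26 mm in diameter, from 57 to 113 mm above its foot; total 113 mm. Handle does not move. Stands upright. Origin: centre of the underside, z up. Grip it by the handle. 0.11 kg. In the slot its 51 mm side lies along the tray's x.
- packing_tape: Bystander: roll of brown packing tape lying flat, 96 mm in diameter, 48 mm high. Origin: centre of the underside, z up. Not part of a kit: stays where it is.
- stapler: Bystander: dark desk stapler, 37 (x) x 150 (y) x 52 mm. Origin: centre of the underside, z up. Not part of a kit: stays where it is.
- sticky_notes: Bystander: pad of yellow sticky notes, 51 (x) x 77 (y) x 12 mm. Origin: centre of the underside, z up. Not part of a kit: stays where it is.

How it is judged (in metres and radians):
At the end, for the whole second after the job is handed in: Roll flat over the post, glue stick upright in the cup, slips flat in the bay, stamp upright in the slot: each on its floor and within 12 mm of the centre per axis; cards flat on the slips within 15 mm; slips, cards and stamp square within 0.25, 0.3, 0.35 rad; all level within 0.1 rad and at rest (x of label_roll in the frame of labelling_tray between -0.012 and 0.012 m and y of label_roll in the frame of labelling_tray between -0.035 and -0.011 m and z of label_roll in the frame of labelling_tray between 0.001 and 0.009 m and angle between each of label_roll, glue_stick, slip_block, date_stamp, reader_cards's own z axis and vertical below 0.1 rad and x of glue_stick in the frame of labelling_tray between -0.012 and 0.012 m and y of glue_stick in the frame of labelling_tray between 0.04 and 0.064 m and z of glue_stick in the frame of labelling_tray between 0.001 and 0.009 m and x of slip_block in the frame of lending_tray between -0.012 and 0.012 m and y of slip_block in the frame of lending_tray between -0.035 and -0.011 m and z of slip_block in the frame of lending_tray between 0.001 and 0.009 m and angle between the x axis of slip_block and the x axis of lending_tray, either way round below 0.25 rad and x of date_stamp in the frame of lending_tray between -0.012 and 0.012 m and y of date_stamp in the frame of lending_tray between 0.044 and 0.068 m and z of date_stamp in the frame of lending_tray between 0.001 and 0.009 m and angle between the y axis of date_stamp and the x axis of lending_tray, either way round below 0.35 rad and x of reader_cards in the frame of slip_block between -0.015 and 0.015 m and y of reader_cards in the frame of slip_block between -0.015 and 0.015 m and z of reader_cards in the frame of slip_block between 0.02 and 0.028 m and angle between the x axis of reader_cards and the x axis of slip_block, either way round below 0.3 rad and linear speed of each of label_roll, glue_stick, slip_block, reader_cards, date_stamp below 0.02 m/s and angular speed of each of label_roll, glue_stick, slip_block, reader_cards, date_stamp below 0.2 rad/s); the robot touches nothing.
It fails at once if the brown packing tape was shifted more than 25 mm (distance of packing_tape from where it was at the start of the episode above 0.025 m).
It fails at once if the stapler was shifted more than 25 mm (distance of stapler from where it was at the start of the episode above 0.025 m).
It fails at once if the pad of yellow notes was shifted more than 25 mm (distance of sticky_notes from where it was at the start of the episode above 0.025 m).
It also fails if it takes over 109 s, if anything falls off the work surface, if the arm or the gripper's body presses on something with over 40 N, if the wrist force passes 120 N, or if a joint passes its speed limit or range.

## Working session

There is one attempt and no reset: what is moved stays moved. The work goes in short steps, Python scripts to look and compute and a tool call to move; the robot and the scene stay as the last step left them, time stands still between calls to the robot, and variables do not carry over. Pictures are saved under pics/ and viewed, at most 14 in all, crops included, and the job is handed in when it is done.

```bash
ls; mkdir -p pics; python3 - <<'E'
from station import r
import cv2
for n in("top","scene"):
    c=r.capture(n); cv2.imwrite(f"pics/{n}0.png",c["pixels"][:,:,::-1]); print(n,c["K"],c["distortion"],c["world_from_camera"])
s=r.sense(); print(s["time_s"],s["tcp_pos"],s["ee_rot"],s["wrist_force"])
E
```

```text
pics
station.py
top [[404.84722264   0.         319.74516948]
 [  0.         404.84722264 199.12481781]
 [  0.           0.           1.        ]] [-0.03811537  0.          0.          0.          0.        ] [[ 0.00606428  0.98780485 -0.1555789   0.43155078]
 [-0.99991294  0.00416678 -0.01251963  0.22120405]
 [-0.01171869  0.15564128  0.98774413  0.86754709]
 [ 0.          0.          0.          1.        ]]
scene [[390.59972924   0.         325.39968237]
 [  0.         390.59972924 198.87326179]
 [  0.           0.           1.        ]] [-0.03795198  0.          0.          0.          0.        ] [[ 0.5752202  -0.5340454   0.61961055  1.08085654]
 [ 0.81788255  0.38824906 -0.42465374 -0.12440114]
 [-0.01377884  0.75103807  0.66011512  0.60814452]
 [ 0.          0.          0.          1.        ]]
0.1 [ 0.26757541 -0.56422749  0.22156545] [[-9.03613982e-01 -4.28346693e-01 -9.39195357e-04]
 [-4.28347708e-01  9.03612358e-01  1.71706938e-03]
 [ 1.13167539e-04  1.95387008e-03 -9.99998085e-01]] [-0.67018716 -0.24396094  0.1582131 ]
```

View pics/top0.png

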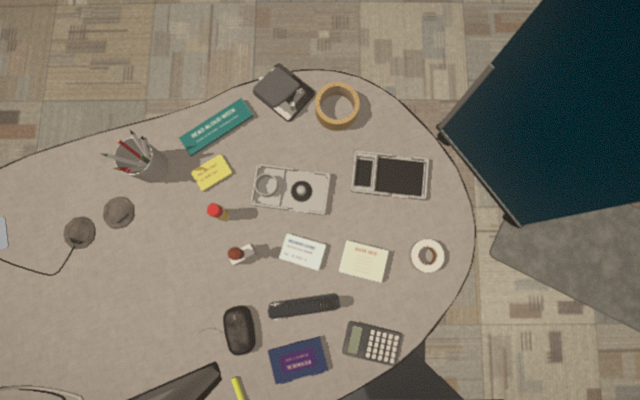

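View pics/scene0.png

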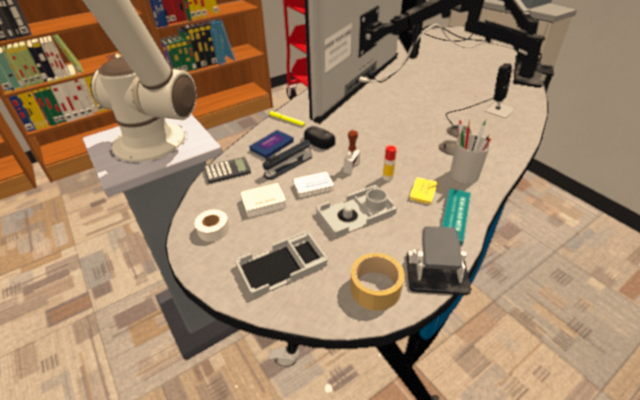

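The top picture shows the labelling tray at about (291,190), with its cup on the left at (267,185) and its post at (301,191). The lending tray is at (391,175), slot on the left. The stock is the roll (429,256), slips (364,261), cards (303,252), stamp (237,254) and glue stick (215,210). The bystanders are the stapler (303,306), tape (337,106) and yellow notes (211,172). Next I measure these by depth.

```bash
cat >h.py <<'E'
from station import r
import numpy as np, cv2
def cloud(c):
    h,w=c["z_map"].shape; v,u=np.mgrid[:h,:w]
    p=cv2.undistortPoints(np.stack([u,v],-1).reshape(-1,1,2).astype(float),c["K"],np.array(c["distortion"])).reshape(h,w,2)
    z=c["z_map"]; P=np.stack([p[...,0]*z,-p[...,1]*z,-z],-1)
    T=c["world_from_camera"]; return P@T[:3,:3].T+T[:3,3]
def rect(c,P,box,zlo,zhi):
    u0,v0,u1,v1=box; q=P[v0:v1,u0:u1].reshape(-1,3); ok=c["z_map"][v0:v1,u0:u1].ravel()>0
    q=q[ok&(q[:,2]>zlo)&(q[:,2]<zhi)]
    (x,y),(w,h),a=cv2.minAreaRect((q[:,:2]*1000).astype(np.float32))
    a=a if w>h else a+90   # direction of the long side
    return dict(n=len(q),ctr=(round(x,1),round(y,1)),size=(round(max(w,h),1),round(min(w,h),1)),long_deg=round((a+360)%180,1),z=round(np.median(q[:,2])*1000,1),mean=(q[:,:2].mean(0)*1000).round(1))
E
python3 - <<'E'
from h import *
c=r.capture("top");P=cloud(c)
B=dict(slip=((330,230,400,290),.016,.03),cards=((270,225,335,278),.011,.025),roll=((403,230,455,282),.022,.036),lend=((342,140,440,210),.015,.024),lab=((242,155,340,225),.014,.0245),cup=((242,155,290,225),.029,.04),post=((288,175,318,208),.022,.035),glue=((195,195,230,225),.07,.1),stampF=((225,240,260,270),.02,.05),stampH=((218,238,262,270),.08,.12),stap=((260,285,350,325),.02,.07),tape=((310,80,365,135),.04,.055),notes=((185,150,235,195),.007,.02),table=((300,215,330,230),-.05,.05))
for k,v in B.items(): print(k,rect(c,P,*v))
im=c["pixels"][:,:,::-1]; cv2.imwrite("pics/a.png",cv2.resize(im[150:290,180:460],None,fx=2.85,fy=2.85,interpolation=cv2.INTER_CUBIC))
E
```

```text
slip {'n': 1393, 'ctr': (435.5, 141.7), 'size': (91.0, 65.9), 'long_deg': 76.5, 'z': np.float64(23.5), 'mean': array([435.7, 142. ])}
cards {'n': 1095, 'ctr': (454.2, 268.9), 'size': (86.8, 55.4), 'long_deg': 73.5, 'z': np.float64(17.5), 'mean': array([454.1, 268.5])}
roll {'n': 664, 'ctr': (448.0, 10.5), 'size': (67.7, 65.3), 'long_deg': 95.3, 'z': np.float64(29.3), 'mean': array([447.9,  10.4])}
lend {'n': 597, 'ctr': (620.0, 82.3), 'size': (162.3, 91.7), 'long_deg': 84.1, 'z': np.float64(18.7), 'mean': array([621.9,  97.8])}
lab {'n': 509, 'ctr': (587.9, 296.0), 'size': (161.7, 91.6), 'long_deg': 82.2, 'z': np.float64(19.4), 'mean': array([588.7, 302.9])}
cup {'n': 95, 'ctr': (593.8, 347.3), 'size': (46.8, 45.7), 'long_deg': 91.3, 'z': np.float64(32.7), 'mean': array([593.3, 347.5])}
post {'n': 66, 'ctr': (583.5, 272.8), 'size': (19.0, 17.3), 'long_deg': 93.8, 'z': np.float64(27.0), 'mean': array([584. , 272.7])}
glue {'n': 165, 'ctr': (531.6, 439.6), 'size': (25.3, 24.6), 'long_deg': 89.0, 'z': np.float64(89.2), 'mean': array([531.5, 437.7])}
stampF {'n': 168, 'ctr': (447.6, 391.4), 'size': (49.2, 22.6), 'long_deg': 118.3, 'z': np.float64(41.7), 'mean': array([449.8, 383.1])}
stampH {'n': 148, 'ctr': (448.0, 391.5), 'size': (24.1, 22.3), 'long_deg': 109.5, 'z': np.float64(108.5), 'mean': array([448.3, 390.5])}
stap {'n': 951, 'ctr': (340.6, 262.9), 'size': (144.0, 36.0), 'long_deg': 96.0, 'z': np.float64(44.3), 'mean': array([344. , 264.9])}
tape {'n': 605, 'ctr': (769.9, 196.9), 'size': (95.2, 92.3), 'long_deg': 0.3, 'z': np.float64(45.9), 'mean': array([769.8, 197.1])}
notes {'n': 821, 'ctr': (643.3, 480.7), 'size': (95.3, 76.4), 'long_deg': 30.6, 'z': np.float64(11.6), 'mean': array([627.1, 471.9])}
table {'n': 449, 'ctr': (518.5, 243.3), 'size': (62.7, 31.0), 'long_deg': 90.3, 'z': np.float64(-1.2), 'mean': array([518.4, 243.2])}
```

View pics/a.png

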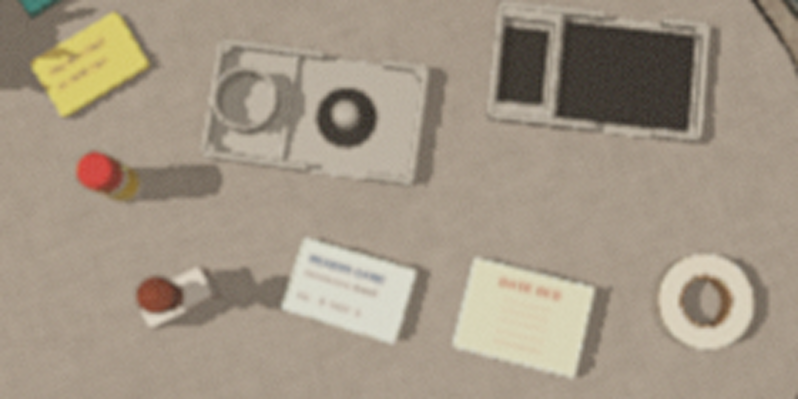

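The enlarged crop agrees with the fits: the measured sizes match the given ones to about 2 mm, and both trays' +y points to the image's left. Next I check the dark shapes at the right of the top picture and work out the moves.

```bash
cat >>h.py <<'E'
def goto(x,y,z,head,show=True):
    """tool-frame shift (m) and turn (deg) to TCP x,y,z (mm), tool y at heading head (mod 180), pointing down"""
    from scipy.spatial.transform import Rotation as R
    s=r.sense(); A=np.array(s["ee_rot"]); p=np.array(s["tcp_pos"])
    best=None
    for h in (head,head+180):
        h=np.radians(h); Y=np.array([np.cos(h),np.sin(h),0]); Z=np.array([0,0,-1.]); M=np.c_[np.cross(Y,Z),Y,Z]
        v=R.from_matrix(A.T@M).as_rotvec(degrees=True)
        if best is None or np.linalg.norm(v)<np.linalg.norm(best): best=v
    d=A.T@(np.array([x,y,z])/1000-p)
    print(s["time_s"],"shift",d.round(4),"turn",best.round(2),"j",np.round(s["joints"],0))
E
python3 - <<'E'
from h import *
c=r.capture("top");P=cloud(c)
for u,v in((560,100),(500,150),(560,280),(445,370),(470,120)): print(u,v,P[v,u].round(3))
goto(448,10.5,90,172.2)
E
```

```text
560 100 [ 0.851 -0.39  -0.124]
500 150 [ 0.831 -0.403 -0.528]
560 280 [ 0.361 -0.792 -0.892]
445 370 [-0.011 -0.285 -0.906]
470 120 [ 0.954 -0.313 -0.558]
0.2 shift [-0.4093  0.442   0.1324] turn [ 7.000e-02  3.000e-02 -5.683e+01] j [-50.  22.   0.  -0. -68. -15.]
```

The manual's scale: shifts go in shares of 60 cm and turns go in shares of 90 degrees. Converting my numbers, 0.442 m is 0.7367, -0.409 m is -0.6817, -57 degrees is -0.6333.

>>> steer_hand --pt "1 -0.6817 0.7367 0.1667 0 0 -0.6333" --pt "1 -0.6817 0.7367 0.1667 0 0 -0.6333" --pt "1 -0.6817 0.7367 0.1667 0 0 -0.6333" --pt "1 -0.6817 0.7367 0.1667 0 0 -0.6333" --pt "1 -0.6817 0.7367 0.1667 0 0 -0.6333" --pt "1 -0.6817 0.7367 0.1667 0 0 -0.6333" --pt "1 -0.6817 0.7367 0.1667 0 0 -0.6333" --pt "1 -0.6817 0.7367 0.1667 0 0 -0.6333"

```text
refused: steps[0]: [1, -0.6817, 0.7367, 0.1667, 0, 0, -0.6333] is not of type 'object' (schema: type "object"). Nothing was moved.
```

Refused on format, not on reach. It needs a list of objects, one for each row.

>>> steer_hand --steps '[{"aperture":1, "trans":[-0.6817, 0.7367, 0.1667], "rotvec":[0, 0, -0.6333]}, {"aperture":1, "trans":[-0.6817, 0.7367, 0.1667], "rotvec":[0, 0, -0.6333]}, {"aperture":1, "trans":[-0.6817, 0.7367, 0.1667], "rotvec":[0, 0, -0.6333]}, {"aperture":1, "trans":[-0.6817, 0.7367, 0.1667], "rotvec":[0, 0, -0.6333]}, {"aperture":1, "trans":[-0.6817, 0.7367, 0.1667], "rotvec":[0, 0, -0.6333]}, {"aperture":1, "trans":[-0.6817, 0.7367, 0.1667], "rotvec":[0, 0, -0.6333]}, {"aperture":1, "trans":[-0.6817, 0.7367, 0.1667], "rotvec":[0, 0, -0.6333]}, {"aperture":1, "trans":[-0.6817, 0.7367, 0.1667], "rotvec":[0, 0, -0.6333]}]'

```text
time_s: 1.0
tcp_pos: [0.3861, -0.1863, 0.157]
ee_rot: [[-0.131, -0.991, 0.001], [-0.991, 0.131, -0.0], [-0.0, -0.001, -1.0]]
wrist_force: [1.0, 0.1, 0.3]
gripper_width: 0.998
gripper_force: 0.0
```

```bash
python3 -c "
from h import *
goto(448,10.5,90,172.2)"
```

```text
1.0 shift [-0.2032 -0.0355  0.067 ] turn [-0.05  0.    0.26] j [ -4.   7. -31.   0. -52.  -4.]
```

In the tool's units: -0.203 m is -0.3383, 0.067 m is 0.1117.

>>> steer_hand --steps '[{"aperture":1, "trans":[-0.3383, -0.0583, 0.1117]}, {"aperture":1, "trans":[-0.3383, -0.0583, 0.1117]}, {"aperture":1, "trans":[-0.3383, -0.0583, 0.1117]}, {"aperture":1, "trans":[-0.3383, -0.0583, 0.1117]}, {"aperture":1, "trans":[-0.3383, -0.0583, 0.1117]}, {"aperture":1, "trans":[-0.3383, -0.0583, 0.1117]}, {"aperture":1, "trans":[-0.3383, -0.0583, 0.1117]}, {"aperture":1, "trans":[-0.3383, -0.0583, 0.1117]}]'

```text
time_s: 1.8
tcp_pos: [0.4472, 0.0073, 0.0904]
ee_rot: [[-0.134, -0.991, 0.0], [-0.991, 0.134, 0.0], [-0.0, -0.0, -1.0]]
wrist_force: [-0.7, -0.6, -0.3]
gripper_width: 0.999
gripper_force: 0.0
```

```bash
python3 -c "
from h import *
goto(448,10.5,6,172.2)
c=r.capture('wrist'); cv2.imwrite('pics/w1.png',c['pixels'][:,:,::-1])
P=cloud(c); print(rect(c,P,(0,0,640,400),.022,.036))"
```

```text
1.8 shift [-0.0033 -0.0004  0.0844] turn [-0.01  0.01  0.08] j [ 22.  14. -34.  -0. -42. -30.]
{'n': 5054, 'ctr': (426.4, 62.5), 'size': (287.3, 119.8), 'long_deg': 140.9, 'z': np.float64(30.1), 'mean': array([447.9,   9.1])}
```

View pics/w1.png

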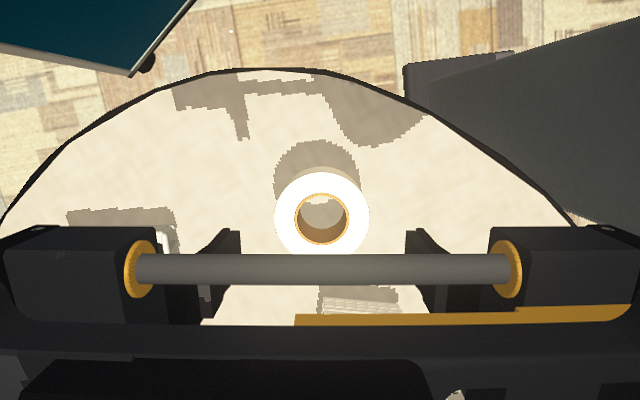

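The wrist picture shows the roll centred at column 322, midway between the fingers (228 and 417). I'll go down and grip.

In the tool's units: 0.084 m is 0.14, 0.07 m is 0.1167.

>>> steer_hand --steps '[{"aperture":1, "trans":[0, 0, 0.0667]}, {"aperture":1, "trans":[0, 0, 0.1167]}, {"aperture":1, "trans":[0, 0, 0.14]}, {"aperture":1, "trans":[0, 0, 0.14]}, {"aperture":0.6, "trans":[0, 0, 0.14]}, {"aperture":0.6, "trans":[0, 0, 0.14]}, {"aperture":0.6, "trans":[0, 0, 0.14]}, {"aperture":0.6, "trans":[0, 0, 0.14]}]'

```text
time_s: 2.65
tcp_pos: [0.4482, 0.0085, 0.007]
ee_rot: [[-0.133, -0.991, 0.002], [-0.991, 0.133, 0.001], [-0.001, -0.002, -1.0]]
wrist_force: [-0.3, -1.8, 3.7]
gripper_width: 0.763
gripper_force: 30.0
```

```bash
python3 -c "
from h import *
goto(584.5,273,100,172.2)"
```

```text
2.65 shift [-0.2803 -0.1002 -0.0925] turn [-0.12  0.05  0.18] j [ 22.  22. -39.   0. -29. -30.]
```

In the tool's units: -0.28 m is -0.4667, -0.1 m is -0.1667.

>>> steer_hand --steps '[{"aperture":0.6, "trans":[0, 0, -0.0667]}, {"aperture":0.6, "trans":[0, 0, -0.1333]}, {"aperture":0.6, "trans":[-0.4667, -0.1667, -0.1383]}, {"aperture":0.6, "trans":[-0.4667, -0.1667, -0.1383]}, {"aperture":0.6, "trans":[-0.4667, -0.1667, -0.1383]}, {"aperture":0.6, "trans":[-0.4667, -0.1667, -0.1383]}, {"aperture":0.6, "trans":[-0.4667, -0.1667, -0.1383]}, {"aperture":0.6, "trans":[-0.4667, -0.1667, -0.1383]}]'

```text
time_s: 3.45
tcp_pos: [0.5842, 0.2747, 0.0891]
ee_rot: [[-0.132, -0.991, -0.0], [-0.991, 0.132, 0.0], [-0.0, 0.0, -1.0]]
wrist_force: [1.0, 0.6, -0.3]
gripper_width: 0.772
gripper_force: 30.0
```

>>> steer_hand --steps '[{"aperture":0.6}, {"aperture":0.6}, {"aperture":0.6}]'

```text
time_s: 3.75
tcp_pos: [0.5828, 0.2715, 0.0886]
ee_rot: [[-0.133, -0.991, -0.002], [-0.991, 0.133, -0.001], [0.001, 0.002, -1.0]]
wrist_force: [-0.5, -1.5, -1.1]
gripper_width: 0.764
gripper_force: 30.0
```

```bash
python3 -c "
from h import *
goto(584.5,273,90,172.2)
c=r.capture('wrist'); cv2.imwrite('pics/w2.png',c['pixels'][:,:,::-1])
c=r.capture('top'); P=cloud(c); 
print(rect(c,P,(285,160,340,225),.014,.025))"
```

```text
3.75 shift [-0.0017 -0.0015 -0.0014] turn [ 0.09 -0.07  0.14] j [ 39.  30.  -6.  -0. -53. -47.]
{'n': 154, 'ctr': (581.6, 249.3), 'size': (90.5, 67.3), 'long_deg': 172.3, 'z': np.float64(19.3), 'mean': array([579.9, 223.3])}
```

View pics/w2.png

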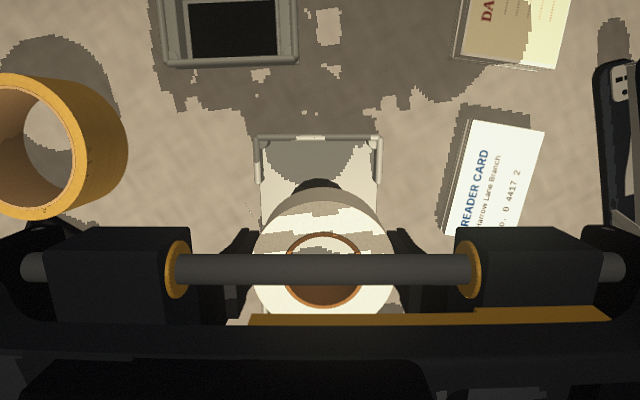

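The wrist picture shows the roll held level, centred at column 322 over the tray, which spans 258–382. The dark top of the post is at (318,188). I'll lower it.

In the tool's units: 0.076 m is 0.1267, 0.065 m is 0.1083.

>>> steer_hand --steps '[{"aperture":0.6, "trans":[0, -0.0017, 0.05]}, {"aperture":0.6, "trans":[0, -0.0017, 0.0833]}, {"aperture":0.6, "trans":[0, -0.0017, 0.1083]}, {"aperture":0.6, "trans":[0, -0.0017, 0.1267]}, {"aperture":0.6, "trans":[0, -0.0017, 0.1267]}, {"aperture":0.6, "trans":[0, -0.0017, 0.1267]}]'

```text
time_s: 4.45
tcp_pos: [0.5852, 0.2726, 0.0135]
ee_rot: [[-0.133, -0.991, 0.001], [-0.991, 0.133, 0.001], [-0.001, -0.001, -1.0]]
wrist_force: [0.3, -0.1, -1.3]
gripper_width: 0.769
gripper_force: 30.0
```

>>> steer_hand --steps '[{"aperture":0.9}, {"aperture":0.9}, {"aperture":0.9}, {"aperture":0.9}, {"aperture":0.9, "trans":[0, 0, -0.0667]}, {"aperture":0.9, "trans":[0, 0, -0.1333]}, {"aperture":1, "trans":[0, 0, -0.1333]}]'

```text
time_s: 5.15
tcp_pos: [0.5886, 0.2748, 0.0999]
ee_rot: [[-0.131, -0.991, 0.011], [-0.991, 0.131, 0.007], [-0.008, -0.01, -1.0]]
wrist_force: [0.4, -0.4, 0.6]
gripper_width: 0.933
gripper_force: 0.0
```

```bash
python3 -c "
from h import *
goto(435.5,141.7,100,166.5)"
```

```text
5.15 shift [ 0.152   0.1343 -0.0027] turn [-0.57  0.49  5.96] j [ 39.  30.  -6.   0. -54. -47.]
```

In the tool's units: 0.154 m is 0.2567, 0.131 m is 0.2183, 6 degrees is 0.0667.

>>> steer_hand --steps '[{"aperture":1, "trans":[0.2567, 0.2183, 0.005], "rotvec":[0, 0, 0.0667]}, {"aperture":1, "trans":[0.2567, 0.2183, 0.005], "rotvec":[0, 0, 0.0667]}, {"aperture":1, "trans":[0.2567, 0.2183, 0.005], "rotvec":[0, 0, 0.0667]}, {"aperture":1, "trans":[0.2567, 0.2183, 0.005], "rotvec":[0, 0, 0.0667]}, {"aperture":1, "trans":[0.2567, 0.2183, 0.005], "rotvec":[0, 0, 0.0667]}, {"aperture":1, "trans":[0.2567, 0.2183, 0.005], "rotvec":[0, 0, 0.0667]}, {"aperture":1, "trans":[0.2567, 0.2183, 0.005], "rotvec":[0, 0, 0.0667]}]'

```text
time_s: 5.85
tcp_pos: [0.436, 0.1383, 0.0907]
ee_rot: [[-0.235, -0.972, 0.002], [-0.972, 0.235, 0.001], [-0.002, -0.002, -1.0]]
wrist_force: [0.6, 0.2, 0.5]
gripper_width: 1.002
gripper_force: 0.0
```

```bash
python3 -c "
from h import *
goto(435.5,141.7,5,166.5)
c=r.capture('top'); cv2.imwrite('pics/t2.png',cv2.resize(c['pixels'][150:290,180:460,::-1],None,fx=2.85,fy=2.85)); P=cloud(c); 
print(rect(c,P,(280,160,340,225),.029,.045),P[150:230,240:340,2].max())"
```

```text
5.85 shift [-0.003   0.0014  0.0857] turn [-0.11  0.11 -0.1 ] j [ 38.  15. -33.   0. -42. -52.]
{'n': 619, 'ctr': (584.1, 275.0), 'size': (67.7, 65.6), 'long_deg': 45.5, 'z': np.float64(34.0), 'mean': array([583.5, 274.8])} 0.8675470888884836
```

View pics/t2.png

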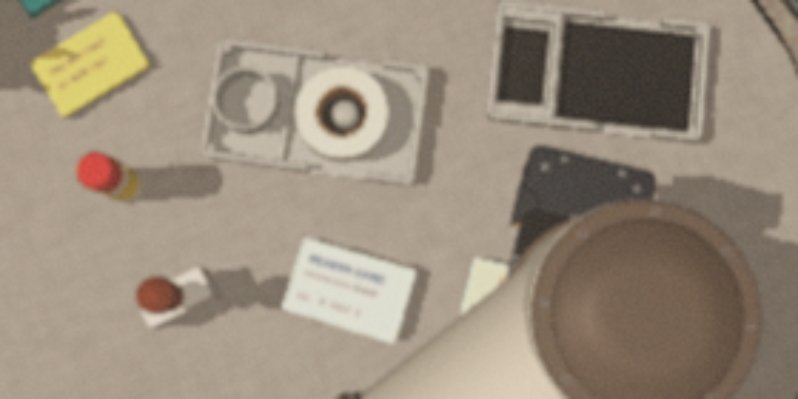

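The picture shows the roll at (343,112) flat over the post, with its top at z 34 mm and its centre at (584,275). Now the slips.

In the tool's units: 0.085 m is 0.1417, -0.002 m is -0.0033.

>>> steer_hand --steps '[{"aperture":1, "trans":[-0.0033, 0.0017, 0.0667]}, {"aperture":1, "trans":[-0.0033, 0.0017, 0.1167]}, {"aperture":1, "trans":[-0.0033, 0.0017, 0.1417]}, {"aperture":1, "trans":[-0.0033, 0.0017, 0.1417]}, {"aperture":0.6, "trans":[-0.0033, 0.0017, 0.1417]}, {"aperture":0.6, "trans":[-0.0033, 0.0017, 0.1417]}, {"aperture":0.6, "trans":[-0.0033, 0.0017, 0.1417]}, {"aperture":0.6, "trans":[-0.0033, 0.0017, 0.1417]}]'

```text
time_s: 6.7
tcp_pos: [0.4348, 0.14, 0.006]
ee_rot: [[-0.235, -0.972, 0.002], [-0.972, 0.235, 0.002], [-0.002, -0.002, -1.0]]
wrist_force: [-1.3, 0.6, 2.4]
gripper_width: 0.755
gripper_force: 30.0
```

```bash
python3 -c "
from h import *
goto(435.5,141.7,5,166.5)
goto(617.6,59.4,90,174.1)"
```

```text
6.7 shift [-0.0018 -0.0003  0.001 ] turn [-0.1   0.12 -0.12] j [ 38.  23. -38.   0. -29. -52.]
6.7 shift [ 0.0351 -0.1968 -0.0838] turn [-0.11  0.11 -7.72] j [ 38.  23. -38.   0. -29. -52.]
```

In the tool's units: -0.197 m is -0.3283, -0.084 m is -0.14, -7.7 degrees is -0.0856.

>>> steer_hand --steps '[{"aperture":0.6, "trans":[0, 0, -0.0667]}, {"aperture":0.6, "trans":[0, 0, -0.1333]}, {"aperture":0.6, "trans":[0.0617, -0.3283, -0.14], "rotvec":[0, 0, -0.0856]}, {"aperture":0.6, "trans":[0.0617, -0.3283, -0.14], "rotvec":[0, 0, -0.0856]}, {"aperture":0.6, "trans":[0.0617, -0.3283, -0.14], "rotvec":[0, 0, -0.0856]}, {"aperture":0.6, "trans":[0.0617, -0.3283, -0.14], "rotvec":[0, 0, -0.0856]}, {"aperture":0.6, "trans":[0.0617, -0.3283, -0.14], "rotvec":[0, 0, -0.0856]}, {"aperture":0.6, "trans":[0.0617, -0.3283, -0.14], "rotvec":[0, 0, -0.0856]}]'

```text
time_s: 7.5
tcp_pos: [0.6168, 0.0561, 0.0883]
ee_rot: [[-0.106, -0.994, -0.001], [-0.994, 0.106, 0.0], [0.0, 0.001, -1.0]]
wrist_force: [-1.0, -0.4, -0.6]
gripper_width: 0.76
gripper_force: 30.0
```

>>> steer_hand --steps '[{"aperture":0.6}, {"aperture":0.6}, {"aperture":0.6}]'

```text
time_s: 7.8
tcp_pos: [0.6158, 0.0578, 0.0895]
ee_rot: [[-0.102, -0.995, 0.0], [-0.995, 0.102, 0.0], [-0.0, -0.0, -1.0]]
wrist_force: [-0.2, -0.3, -0.3]
gripper_width: 0.756
gripper_force: 30.0
```

```bash
python3 -c "
from h import *
goto(617.6,57.6,11,174.1)
c=r.capture('wrist'); cv2.imwrite('pics/w3.png',c['pixels'][:,:,::-1])"
```

```text
7.8 shift [ 0.     -0.0018  0.0785] turn [-0.    0.01  0.05] j [ 20.  28. -10.  -0. -52. -26.]
```

View pics/w3.png

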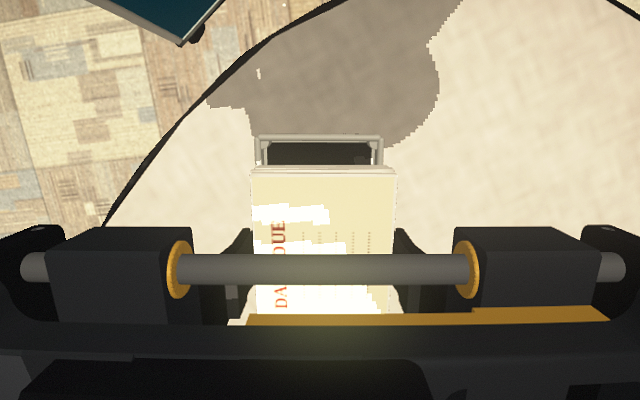

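The slips hang level and square, at columns 252–396 (centre 324), over the tray at 255–382 (centre 319). I'll shift slightly, lower and release.

In the tool's units: 0.078 m is 0.13, 0.065 m is 0.1083.

>>> steer_hand --steps '[{"aperture":0.6, "trans":[0, -0.0033, 0.05]}, {"aperture":0.6, "trans":[0, -0.0033, 0.0833]}, {"aperture":0.6, "trans":[0, -0.0033, 0.1083]}, {"aperture":0.6, "trans":[0, -0.0033, 0.13]}, {"aperture":0.6, "trans":[0, -0.0033, 0.13]}, {"aperture":0.6, "trans":[0, -0.0033, 0.13]}]'

```text
time_s: 8.45
tcp_pos: [0.6188, 0.0572, 0.0112]
ee_rot: [[-0.103, -0.995, 0.0], [-0.995, 0.103, 0.0], [-0.0, -0.0, -1.0]]
wrist_force: [0.7, -0.5, -1.2]
gripper_width: 0.761
gripper_force: 30.0
```

>>> steer_hand --steps '[{"aperture":0.9}, {"aperture":0.9}, {"aperture":0.9}, {"aperture":0.9}, {"aperture":0.9, "trans":[0, 0, -0.0667]}, {"aperture":0.9, "trans":[0, 0, -0.1333]}, {"aperture":1, "trans":[0, 0, -0.1333]}, {"aperture":1, "trans":[0, 0, -0.1333]}]'

```text
time_s: 9.25
tcp_pos: [0.6192, 0.0571, 0.0924]
ee_rot: [[-0.104, -0.995, 0.003], [-0.995, 0.104, 0.001], [-0.002, -0.003, -1.0]]
wrist_force: [-0.4, -0.2, -0.9]
gripper_width: 0.975
gripper_force: 0.0
```

```bash
python3 -c "
from h import *
goto(454.2,268.9,90,163.5)"
```

```text
9.25 shift [-0.1936  0.1861  0.0023] turn [-0.14  0.11 10.55] j [ 20.  28. -10.  -0. -52. -26.]
```

In the tool's units: -0.194 m is -0.3233, 0.186 m is 0.31, 10.5 degrees is 0.1167.

>>> steer_hand --steps '[{"aperture":1, "trans":[-0.3233, 0.31, 0.0033], "rotvec":[0, 0, 0.1167]}, {"aperture":1, "trans":[-0.3233, 0.31, 0.0033], "rotvec":[0, 0, 0.1167]}, {"aperture":1, "trans":[-0.3233, 0.31, 0.0033], "rotvec":[0, 0, 0.1167]}, {"aperture":1, "trans":[-0.3233, 0.31, 0.0033], "rotvec":[0, 0, 0.1167]}, {"aperture":1, "trans":[-0.3233, 0.31, 0.0033], "rotvec":[0, 0, 0.1167]}, {"aperture":1, "trans":[-0.3233, 0.31, 0.0033], "rotvec":[0, 0, 0.1167]}, {"aperture":1, "trans":[-0.3233, 0.31, 0.0033], "rotvec":[0, 0, 0.1167]}, {"aperture":1, "trans":[-0.3233, 0.31, 0.0033], "rotvec":[0, 0, 0.1167]}]'

```text
time_s: 10.05
tcp_pos: [0.4531, 0.2687, 0.0881]
ee_rot: [[-0.282, -0.959, -0.002], [-0.959, 0.282, -0.002], [0.002, 0.001, -1.0]]
wrist_force: [-0.6, 0.2, 0.2]
gripper_width: 0.997
gripper_force: 0.0
```

```bash
python3 -c "
from h import *
goto(454.2,268.9,5,163.5)
c=r.capture('top'); P=cloud(c); 
print(rect(c,P,(365,140,440,210),.0255,.04))"
```

```text
10.05 shift [-0.0006 -0.0011  0.0831] turn [ 0.06 -0.11  0.13] j [ 48.  21. -23.  -0. -46. -65.]
{'n': 1277, 'ctr': (617.5, 59.3), 'size': (90.7, 66.6), 'long_deg': 83.6, 'z': np.float64(28.3), 'mean': array([617.1,  59.4])}
```

In the tool's units: 0.083 m is 0.1383, 0.07 m is 0.1167.

>>> steer_hand --steps '[{"aperture":1, "trans":[0, -0.0017, 0.0667]}, {"aperture":1, "trans":[0, -0.0017, 0.1167]}, {"aperture":1, "trans":[0, -0.0017, 0.1383]}, {"aperture":1, "trans":[0, -0.0017, 0.1383]}, {"aperture":0.4, "trans":[0, -0.0017, 0.1383]}, {"aperture":0.4, "trans":[0, -0.0017, 0.1383]}, {"aperture":0.4, "trans":[0, -0.0017, 0.1383]}, {"aperture":0.4, "trans":[0, -0.0017, 0.1383]}]'

```text
time_s: 10.9
tcp_pos: [0.4551, 0.2691, 0.0069]
ee_rot: [[-0.283, -0.959, 0.001], [-0.959, 0.283, 0.001], [-0.002, -0.001, -1.0]]
wrist_force: [0.5, -0.2, 0.2]
gripper_width: 0.723
gripper_force: 0.0
```

>>> steer_hand --steps '[{"aperture":0.4}, {"aperture":0.4}]'

```text
time_s: 11.1
tcp_pos: [0.4549, 0.269, 0.0066]
ee_rot: [[-0.282, -0.959, 0.001], [-0.959, 0.282, 0.001], [-0.001, -0.0, -1.0]]
wrist_force: [-0.0, 0.0, 3.2]
gripper_width: 0.62
gripper_force: 30.0
```

```bash
python3 -c "
from h import *
goto(454.2,268.9,5,163.5)
goto(617.5,59.3,100,173.6)"
```

```text
11.1 shift [0.0003 0.0006 0.0016] turn [-0.03  0.04  0.09] j [ 48.  28. -28.   0. -35. -65.]
11.1 shift [ 0.1552 -0.2153 -0.0934] turn [ -0.03   0.04 -10.01] j [ 48.  28. -28.   0. -35. -65.]
```

In the tool's units: -0.215 m is -0.3583, 0.155 m is 0.2583, -10 degrees is -0.1111.

>>> steer_hand --steps '[{"aperture":0.4, "trans":[0, 0, -0.0667]}, {"aperture":0.4, "trans":[0, 0, -0.1333]}, {"aperture":0.4, "trans":[0.2583, -0.3583, -0.155], "rotvec":[0, 0, -0.1111]}, {"aperture":0.4, "trans":[0.2583, -0.3583, -0.155], "rotvec":[0, 0, -0.1111]}, {"aperture":0.4, "trans":[0.2583, -0.3583, -0.155], "rotvec":[0, 0, -0.1111]}, {"aperture":0.4, "trans":[0.2583, -0.3583, -0.155], "rotvec":[0, 0, -0.1111]}, {"aperture":0.4, "trans":[0.2583, -0.3583, -0.155], "rotvec":[0, 0, -0.1111]}, {"aperture":0.4, "trans":[0.2583, -0.3583, -0.155], "rotvec":[0, 0, -0.1111]}]'

```text
time_s: 11.9
tcp_pos: [0.619, 0.056, 0.0988]
ee_rot: [[-0.115, -0.993, 0.001], [-0.993, 0.115, -0.0], [0.0, -0.001, -1.0]]
wrist_force: [0.1, -0.1, 0.0]
gripper_width: 0.614
gripper_force: 30.0
```

>>> steer_hand --steps '[{"aperture":0.4}, {"aperture":0.4}, {"aperture":0.4}]'

```text
time_s: 12.2
tcp_pos: [0.6162, 0.06, 0.0987]
ee_rot: [[-0.111, -0.994, -0.001], [-0.994, 0.111, 0.0], [0.0, 0.001, -1.0]]
wrist_force: [0.1, 0.7, 0.4]
gripper_width: 0.618
gripper_force: 30.0
```

```bash
python3 -c "
from h import *
goto(617.5,59.3,36.5,173.6)"
```

```text
12.2 shift [ 0.0006 -0.0014  0.0622] turn [ 0.06 -0.01  0.03] j [ 21.  28. -10.  -0. -53. -27.]
```

In the tool's units: 0.061 m is 0.1017, 0.05 m is 0.0833.

>>> steer_hand --steps '[{"aperture":0.4, "trans":[0, -0.0017, 0.05]}, {"aperture":0.4, "trans":[0, -0.0017, 0.0833]}, {"aperture":0.4, "trans":[0, -0.0017, 0.1017]}, {"aperture":0.4, "trans":[0, -0.0017, 0.1017]}, {"aperture":0.4, "trans":[0, -0.0017, 0.1017]}]'

```text
time_s: 12.7
tcp_pos: [0.6184, 0.0599, 0.0387]
ee_rot: [[-0.111, -0.994, 0.001], [-0.994, 0.111, 0.0], [-0.0, -0.001, -1.0]]
wrist_force: [-0.3, -0.1, -0.8]
gripper_width: 0.615
gripper_force: 30.0
```

>>> steer_hand --steps '[{"aperture":0.85}, {"aperture":0.85}, {"aperture":0.85}, {"aperture":0.85}, {"aperture":0.85, "trans":[0, 0, -0.0667]}, {"aperture":0.85, "trans":[0, 0, -0.1333]}, {"aperture":0.85, "trans":[0, 0, -0.2]}, {"aperture":0.85, "trans":[0, 0, -0.2]}]'

```text
time_s: 13.5
tcp_pos: [0.6221, 0.0598, 0.1653]
ee_rot: [[-0.111, -0.994, 0.014], [-0.994, 0.111, 0.003], [-0.004, -0.013, -1.0]]
wrist_force: [1.2, 0.0, 0.1]
gripper_width: 0.847
gripper_force: 0.0
```

```bash
python3 -c "
from h import *
goto(448,391.3,150,28.3)
goto(448,391.3,150,118.3)"
```

```text
13.5 shift [-0.3101  0.2099  0.0139] turn [ -0.81   0.   -34.67] j [ 20.  24.  -5.   0. -60. -27.]
13.5 shift [-0.3101  0.2099  0.0139] turn [-0.58  0.59 55.33] j [ 20.  24.  -5.   0. -60. -27.]
```

In the tool's units: -0.309 m is -0.515, 0.206 m is 0.3433, 55.3 degrees is 0.6144.

>>> steer_hand --steps '[{"aperture":0.8, "trans":[-0.515, 0.3433, 0.0167], "rotvec":[0, 0, 0.6144]}, {"aperture":0.8, "trans":[-0.515, 0.3433, 0.0167], "rotvec":[0, 0, 0.6144]}, {"aperture":0.8, "trans":[-0.515, 0.3433, 0.0167], "rotvec":[0, 0, 0.6144]}, {"aperture":0.8, "trans":[-0.515, 0.3433, 0.0167], "rotvec":[0, 0, 0.6144]}, {"aperture":0.8, "trans":[-0.515, 0.3433, 0.0167], "rotvec":[0, 0, 0.6144]}, {"aperture":0.8, "trans":[-0.515, 0.3433, 0.0167], "rotvec":[0, 0, 0.6144]}, {"aperture":0.8, "trans":[-0.515, 0.3433, 0.0167], "rotvec":[0, 0, 0.6144]}, {"aperture":0.8, "trans":[-0.515, 0.3433, 0.0167], "rotvec":[0, 0, 0.6144]}]'

```text
time_s: 14.3
tcp_pos: [0.4466, 0.3911, 0.1479]
ee_rot: [[-0.881, -0.472, 0.0], [-0.472, 0.881, 0.0], [-0.0, 0.0, -1.0]]
wrist_force: [1.2, 0.2, 0.4]
gripper_width: 0.802
gripper_force: 0.0
```

>>> steer_hand --steps '[{"aperture":0.8, "trans":[-0.515, 0.3433, 0.0167], "rotvec":[0, 0, 0.6144]}]' --quiet true

```text
ok
```

```bash
echo; python3 -c "
from h import *
goto(448,391.3,69,118.3)
c=r.capture('top'); P=cloud(c); print(rect(c,P,(365,140,440,210),.042,.056),rect(c,P,(365,140,440,210),.025,.032))
c=r.capture('wrist'); cv2.imwrite('pics/w4.png',c['pixels'][:,:,::-1])"
```

```text

14.4 shift [ 0.0317 -0.0335  0.0778] turn [-0.05 -0.22 -8.63] j [  57.   27.   -4.   -0.  -60. -128.]
{'n': 1094, 'ctr': (617.6, 59.9), 'size': (86.7, 56.2), 'long_deg': 83.3, 'z': np.float64(46.3), 'mean': array([617. ,  59.9])} {'n': 173, 'ctr': (617.7, 59.9), 'size': (89.6, 66.5), 'long_deg': 83.4, 'z': np.float64(28.3), 'mean': array([599.1,  70.2])}
```

View pics/w4.png

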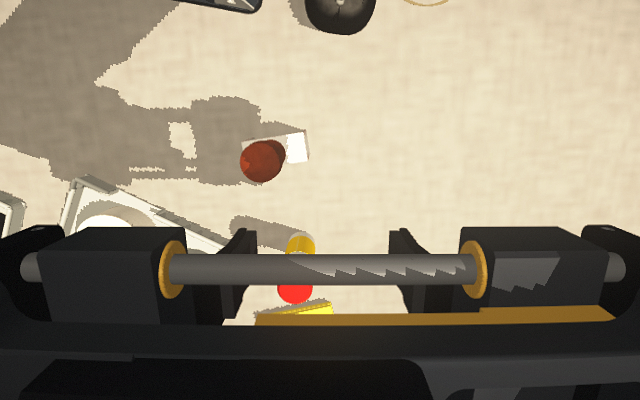

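The extra row overshot: the stamp is at (262,160), ahead of the fingers. The cards are well placed, within 1 mm of the slips' centre. I'll correct the position.

In the tool's units: -0.035 m is -0.0583, -8.6 degrees is -0.0956.

>>> steer_hand --steps '[{"aperture":0.8, "trans":[0.0583, -0.0583, 0], "rotvec":[0, 0, -0.0956]}, {"aperture":0.8, "trans":[0.0583, -0.0583, 0], "rotvec":[0, 0, -0.0956]}, {"aperture":0.8, "trans":[0.0583, -0.0583, 0], "rotvec":[0, 0, -0.0956]}, {"aperture":0.8, "trans":[0.0583, -0.0583, 0], "rotvec":[0, 0, -0.0956]}]'

```text
time_s: 14.9
tcp_pos: [0.451, 0.3891, 0.1474]
ee_rot: [[-0.881, -0.473, 0.001], [-0.473, 0.881, 0.002], [-0.002, 0.001, -1.0]]
wrist_force: [0.3, -0.3, 0.7]
gripper_width: 0.8
gripper_force: 0.0
```

```bash
python3 -c "
from h import *
goto(448,391.3,69,118.3)"
```

```text
14.9 shift [0.0018 0.0033 0.0784] turn [ 0.04  0.11 -0.05] j [  56.   23.  -10.    0.  -57. -118.]
```

In the tool's units: 0.078 m is 0.13, 0.003 m is 0.005.

>>> steer_hand --steps '[{"aperture":0.8, "trans":[0.0033, 0.005, 0.0333]}, {"aperture":0.8, "trans":[0.0033, 0.005, 0.0667]}, {"aperture":0.8, "trans":[0.0033, 0.005, 0.1]}, {"aperture":0.8, "trans":[0.0033, 0.005, 0.13]}, {"aperture":0.8, "trans":[0.0033, 0.005, 0.13]}, {"aperture":0.8, "trans":[0.0033, 0.005, 0.13]}]'

```text
time_s: 15.5
tcp_pos: [0.4478, 0.3911, 0.0691]
ee_rot: [[-0.881, -0.474, 0.001], [-0.474, 0.881, 0.0], [-0.001, 0.0, -1.0]]
wrist_force: [1.0, -0.1, 1.3]
gripper_width: 0.802
gripper_force: 0.0
```

```bash
python3 -c "
from h import *
goto(448,391.3,69,118.3)
c=r.capture('wrist'); cv2.imwrite('pics/w5.png',c['pixels'][:,:,::-1])"
```

```text
15.5 shift [-0.0002  0.0001  0.0001] turn [ 0.    0.05 -0.01] j [  57.   28.  -15.    0.  -47. -118.]
```

View pics/w5.png

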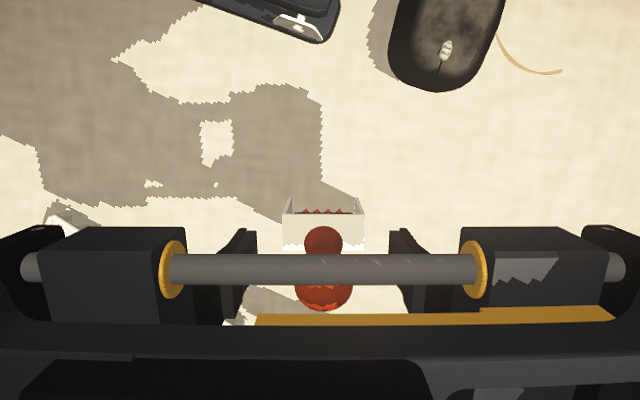

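The stamp handle is centred at column 323 between the fingers, and its frame (282–365) lies square to them. I'll grip it.

>>> steer_hand --steps '[{"aperture":0.05}, {"aperture":0.05}, {"aperture":0.05}, {"aperture":0.05}, {"aperture":0.05}, {"aperture":0.05}, {"aperture":0.05}, {"aperture":0.05}]'

```text
time_s: 16.35
tcp_pos: [0.4472, 0.3904, 0.0687]
ee_rot: [[-0.881, -0.474, 0.0], [-0.474, 0.881, 0.0], [-0.0, 0.0, -1.0]]
wrist_force: [1.1, 0.5, 0.6]
gripper_width: 0.267
gripper_force: 29.8
```

```bash
python3 -c "
from h import *
goto(625.8,138,130,174.1)"
```

```text
16.35 shift [-0.0377 -0.3069 -0.0613] turn [-0.000e+00  1.000e-02 -5.582e+01] j [  57.   28.  -15.    0.  -47. -118.]
```

In the tool's units: -0.307 m is -0.5117, -0.07 m is -0.1167, -55.8 degrees is -0.62.

>>> steer_hand --steps '[{"aperture":0.05, "trans":[0, 0, -0.0667]}, {"aperture":0.05, "trans":[0, 0, -0.1167]}, {"aperture":0.05, "trans":[-0.0633, -0.5117, -0.1167], "rotvec":[0, 0, -0.62]}, {"aperture":0.05, "trans":[-0.0633, -0.5117, -0.1167], "rotvec":[0, 0, -0.62]}, {"aperture":0.05, "trans":[-0.0633, -0.5117, -0.1167], "rotvec":[0, 0, -0.62]}, {"aperture":0.05, "trans":[-0.0633, -0.5117, -0.1167], "rotvec":[0, 0, -0.62]}, {"aperture":0.05, "trans":[-0.0633, -0.5117, -0.1167], "rotvec":[0, 0, -0.62]}, {"aperture":0.05, "trans":[-0.0633, -0.5117, -0.1167], "rotvec":[0, 0, -0.62]}]'

```text
time_s: 17.15
tcp_pos: [0.6104, 0.1594, 0.1383]
ee_rot: [[-0.226, -0.974, -0.001], [-0.974, 0.226, -0.0], [0.0, 0.001, -1.0]]
wrist_force: [-0.3, 0.4, -1.0]
gripper_width: 0.271
gripper_force: 29.8
```

```bash
python3 -c "
from h import *
goto(625.8,138,139,174.1)"
```

```text
17.15 shift [ 0.0174 -0.0199 -0.0008] turn [ 0.05 -0.02 -7.15] j [ 29.  26.  -5.  -0. -58. -42.]
```

In the tool's units: -0.018 m is -0.03, 0.015 m is 0.025, -5 degrees is -0.0556.

>>> steer_hand --steps '[{"aperture":0.05, "trans":[0.025, -0.03, 0], "rotvec":[0, 0, -0.0556]}, {"aperture":0.05, "trans":[0.025, -0.03, 0], "rotvec":[0, 0, -0.0556]}, {"aperture":0.05, "trans":[0.025, -0.03, 0], "rotvec":[0, 0, -0.0556]}, {"aperture":0.05, "trans":[0.025, -0.03, 0], "rotvec":[0, 0, -0.0556]}]'

```text
time_s: 17.55
tcp_pos: [0.6233, 0.1431, 0.1383]
ee_rot: [[-0.146, -0.989, -0.001], [-0.989, 0.146, -0.0], [0.0, 0.001, -1.0]]
wrist_force: [-0.1, -0.0, -1.3]
gripper_width: 0.269
gripper_force: 29.8
```

```bash
python3 -c "
from h import *
goto(625.8,138,75,174.1)
c=r.capture('top'); P=cloud(c); print(P[150:210,340:380,2].max())
cv2.imwrite('pics/t3.png',cv2.resize(c['pixels'][130:230,300:460,::-1],None,fx=4,fy=4))
c=r.capture('wrist'); cv2.imwrite('pics/w6.png',c['pixels'][:,:,::-1])"
```

```text
17.55 shift [ 0.0046 -0.0033  0.0633] turn [ 0.05 -0.01 -2.48] j [ 27.  27.  -4.  -0. -59. -36.]
0.8675470888884836
```

View pics/w6.png

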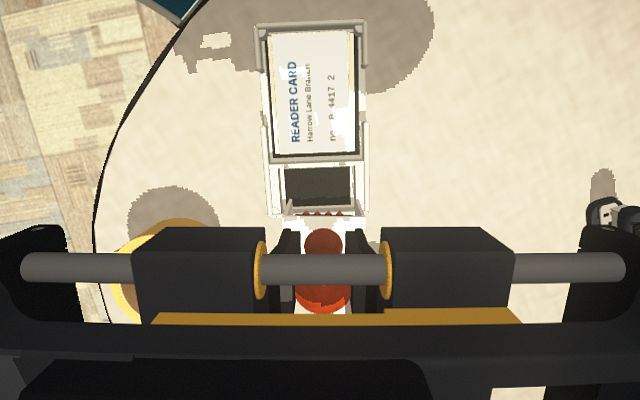

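The wrist picture shows the stamp upright in the fingers at column 322. The slot (285–352) lies ahead, and the cards sit square on the slips. I'll finish aligning, then lower.

In the tool's units: 0.0045 m is 0.0075, -0.0033 m is -0.0055, -2.3 degrees is -0.0256.

>>> steer_hand --steps '[{"aperture":0.05, "trans":[0.0075, -0.0055, 0], "rotvec":[0, 0, -0.0256]}, {"aperture":0.05, "trans":[0.0075, -0.0055, 0], "rotvec":[0, 0, -0.0256]}, {"aperture":0.05, "trans":[0.0075, -0.0055, 0], "rotvec":[0, 0, -0.0256]}]'

```text
time_s: 17.95
tcp_pos: [0.6262, 0.1382, 0.1388]
ee_rot: [[-0.106, -0.994, 0.0], [-0.994, 0.106, 0.0], [-0.0, -0.0, -1.0]]
wrist_force: [-0.5, 0.1, -1.0]
gripper_width: 0.271
gripper_force: 29.8
```

```bash
python3 -c "
from h import *
goto(625.8,138,74.5,174.1)"
```

```text
17.95 shift [0.0003 0.0004 0.0643] turn [-0.    0.01 -0.19] j [ 27.  27.  -4.  -0. -59. -33.]
```

In the tool's units: 0.064 m is 0.1067, 0.055 m is 0.0917.

>>> steer_hand --steps '[{"aperture":0.05, "trans":[0, 0, 0.0333]}, {"aperture":0.05, "trans":[0, 0, 0.0667]}, {"aperture":0.05, "trans":[0, 0, 0.0917]}, {"aperture":0.05, "trans":[0, 0, 0.1067]}, {"aperture":0.05, "trans":[0, 0, 0.1067]}, {"aperture":0.05, "trans":[0, 0, 0.1067]}]'

```text
time_s: 18.55
tcp_pos: [0.6268, 0.1379, 0.0751]
ee_rot: [[-0.106, -0.994, 0.001], [-0.994, 0.106, 0.0], [-0.0, -0.001, -1.0]]
wrist_force: [-0.2, -0.5, -1.5]
gripper_width: 0.269
gripper_force: 30.3
```

>>> steer_hand --steps '[{"aperture":0.7}, {"aperture":0.7}, {"aperture":0.7}, {"aperture":0.7}, {"aperture":0.7, "trans":[0, 0, -0.0667]}, {"aperture":0.7, "trans":[0, 0, -0.1333]}, {"aperture":0.7, "trans":[0, 0, -0.1333]}, {"aperture":0.7, "trans":[0, 0, -0.1333]}]'

```text
time_s: 19.35
tcp_pos: [0.627, 0.1378, 0.1561]
ee_rot: [[-0.106, -0.994, 0.003], [-0.994, 0.106, 0.002], [-0.002, -0.002, -1.0]]
wrist_force: [-0.7, 0.5, -0.4]
gripper_width: 0.693
gripper_force: 0.0
```

```bash
python3 -c "
from h import *
goto(531.6,439.2,150,172.2)"
```

```text
19.35 shift [-0.2896  0.1269  0.0064] turn [-0.14  0.11  1.7 ] j [ 27.  26.  -2.  -0. -61. -33.]
```

In the tool's units: -0.2896 m is -0.4827, 0.1269 m is 0.2115, 1.7 degrees is 0.0189.

>>> steer_hand --steps '[{"aperture":0.7, "trans":[-0.4827, 0.2115, 0.0083], "rotvec":[0, 0, 0.0189]}, {"aperture":0.7, "trans":[-0.4827, 0.2115, 0.0083], "rotvec":[0, 0, 0.0189]}, {"aperture":0.7, "trans":[-0.4827, 0.2115, 0.0083], "rotvec":[0, 0, 0.0189]}, {"aperture":0.7, "trans":[-0.4827, 0.2115, 0.0083], "rotvec":[0, 0, 0.0189]}, {"aperture":0.7, "trans":[-0.4827, 0.2115, 0.0083], "rotvec":[0, 0, 0.0189]}, {"aperture":0.7, "trans":[-0.4827, 0.2115, 0.0083], "rotvec":[0, 0, 0.0189]}, {"aperture":0.7, "trans":[-0.4827, 0.2115, 0.0083], "rotvec":[0, 0, 0.0189]}, {"aperture":0.7, "trans":[-0.4827, 0.2115, 0.0083], "rotvec":[0, 0, 0.0189]}]'

```text
time_s: 20.15
tcp_pos: [0.5293, 0.4407, 0.1474]
ee_rot: [[-0.132, -0.991, -0.002], [-0.991, 0.132, -0.002], [0.003, 0.002, -1.0]]
wrist_force: [-0.7, -0.2, 0.3]
gripper_width: 0.701
gripper_force: 0.0
```

```bash
python3 -c "
from h import *
goto(531.6,439.2,46,172.2)
c=r.capture('top'); P=cloud(c)
print(rect(c,P,(335,140,385,200),.03,.06),rect(c,P,(335,140,385,200),.09,.13))"
```

```text
20.15 shift [ 0.0009 -0.0027  0.1014] turn [ 0.11 -0.15  0.2 ] j [ 53.  31.   5.  -0. -64. -61.]
{'n': 249, 'ctr': (620.6, 124.6), 'size': (59.1, 58.1), 'long_deg': 177.2, 'z': np.float64(45.9), 'mean': array([614.5, 126.6])} {'n': 146, 'ctr': (624.9, 141.0), 'size': (24.2, 23.7), 'long_deg': 90.4, 'z': np.float64(113.0), 'mean': array([623.9, 141.2])}
```

In the tool's units: 0.101 m is 0.1683, 0.03 m is 0.05.

>>> steer_hand --steps '[{"aperture":0.7, "trans":[0.0017, -0.0025, 0.05]}, {"aperture":0.7, "trans":[0.0017, -0.0025, 0.1]}, {"aperture":0.7, "trans":[0.0017, -0.0025, 0.1417]}, {"aperture":0.7, "trans":[0.0017, -0.0025, 0.1683]}, {"aperture":0.7, "trans":[0.0017, -0.0025, 0.1683]}, {"aperture":0.7, "trans":[0.0017, -0.0025, 0.1683]}]'

```text
time_s: 20.8
tcp_pos: [0.5332, 0.4363, 0.0488]
ee_rot: [[-0.137, -0.991, -0.0], [-0.991, 0.137, -0.001], [0.001, 0.0, -1.0]]
wrist_force: [0.7, 0.2, 1.8]
gripper_width: 0.699
gripper_force: 0.0
```

```bash
python3 -c "
from h import *
goto(531.6,439.2,46,172.2)
c=r.capture('wrist'); cv2.imwrite('pics/w7.png',c['pixels'][:,:,::-1])"
```

```text
20.8 shift [-0.0027  0.002   0.0028] turn [ 0.   -0.05 -0.08] j [ 53.  37.  -1.   0. -52. -61.]
```

View pics/w7.png

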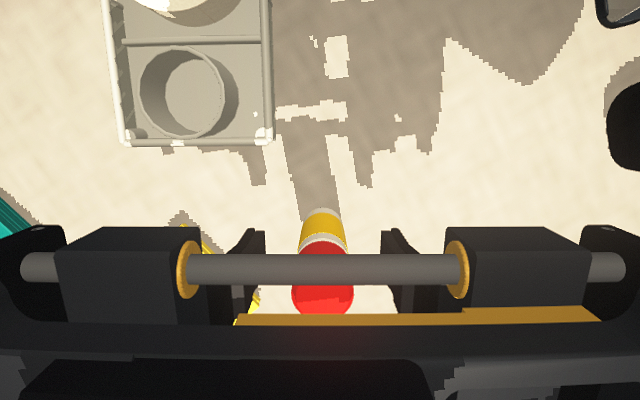

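The glue stick is centred at column 322 between the fingers (258 and 385). I'll grip it.

In the tool's units: -0.0025 m is -0.0042, 0.001 m is 0.0017.

>>> steer_hand --steps '[{"aperture":0.6, "trans":[-0.0042, 0.0017, 0.0017]}, {"aperture":0.05, "trans":[-0.0042, 0.0017, 0.0017]}, {"aperture":0.05, "trans":[-0.0042, 0.0017, 0.0017]}, {"aperture":0.05, "trans":[-0.0042, 0.0017, 0.0017]}, {"aperture":0.05, "trans":[-0.0042, 0.0017, 0.0017]}, {"aperture":0.05, "trans":[-0.0042, 0.0017, 0.0017]}, {"aperture":0.05, "trans":[-0.0042, 0.0017, 0.0017]}]'

```text
time_s: 21.55
tcp_pos: [0.5318, 0.4404, 0.0479]
ee_rot: [[-0.135, -0.991, 0.0], [-0.991, 0.135, 0.0], [-0.0, -0.0, -1.0]]
wrist_force: [-0.9, 0.0, 0.5]
gripper_width: 0.302
gripper_force: 30.0
```

```bash
python3 -c "
from h import *
goto(531.6,439.2,46,172.2)
goto(594.9,347.5,116,172.2)"
```

```text
21.55 shift [0.0012 0.     0.0019] turn [-0.01  0.01  0.02] j [ 53.  37.  -1.   0. -52. -61.]
21.55 shift [ 0.0835 -0.0751 -0.0681] turn [-0.01  0.01  0.02] j [ 53.  37.  -1.   0. -52. -61.]
```

>>> steer_hand --steps '[{"aperture":0.05, "trans":[0, 0, -0.0667]}, {"aperture":0.05, "trans":[0, 0, -0.1133]}, {"aperture":0.05, "trans":[0.1383, -0.125, -0.1133]}, {"aperture":0.05, "trans":[0.1383, -0.125, -0.1133]}, {"aperture":0.05, "trans":[0.1383, -0.125, -0.1133]}, {"aperture":0.05, "trans":[0.1383, -0.125, -0.1133]}, {"aperture":0.05, "trans":[0.1383, -0.125, -0.1133]}, {"aperture":0.05, "trans":[0.1383, -0.125, -0.1133]}]'

```text
time_s: 22.35
tcp_pos: [0.5941, 0.3491, 0.1155]
ee_rot: [[-0.134, -0.991, -0.0], [-0.991, 0.134, -0.0], [0.0, 0.0, -1.0]]
wrist_force: [0.3, 0.3, -1.5]
gripper_width: 0.301
gripper_force: 30.0
```

```bash
python3 -c "
from h import *
goto(594.9,347.5,53,172.2)
c=r.capture('wrist'); cv2.imwrite('pics/w8.png',c['pixels'][:,:,::-1])"
```

```text
22.35 shift [ 0.0015 -0.001   0.0625] turn [ 0.01 -0.    0.1 ] j [ 44.  33.   2.  -0. -60. -52.]
```

View pics/w8.png

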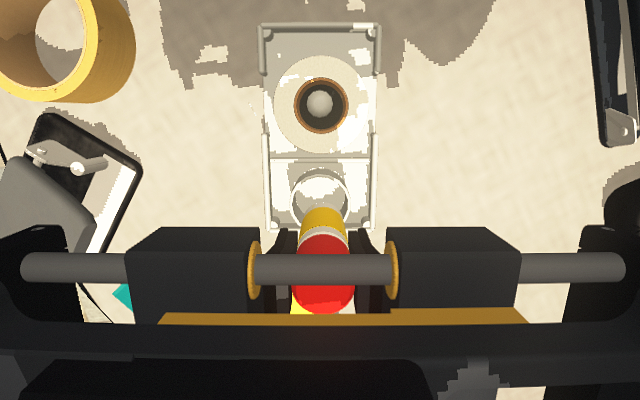

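The stick hangs upright at column 323 in front of the cup at (320,200), and the roll is concentric with the post. I'll lower and release.

The manual's scale: shifts go in shares of 60 cm and turns go in shares of 90 degrees. Converting my numbers, 0.062 m is 0.1033, 0.053 m is 0.0883.

>>> steer_hand --steps '[{"aperture":0.05, "trans":[0.0017, -0.0017, 0.0333]}, {"aperture":0.05, "trans":[0.0017, -0.0017, 0.0667]}, {"aperture":0.05, "trans":[0.0017, -0.0017, 0.0883]}, {"aperture":0.05, "trans":[0.0017, -0.0017, 0.1033]}, {"aperture":0.05, "trans":[0.0017, -0.0017, 0.1033]}, {"aperture":0.05, "trans":[0.0017, -0.0017, 0.1033]}]'

```text
time_s: 23.0
tcp_pos: [0.5958, 0.3474, 0.054]
ee_rot: [[-0.135, -0.991, 0.001], [-0.991, 0.135, 0.0], [-0.001, -0.001, -1.0]]
wrist_force: [-0.2, -0.5, -0.7]
gripper_width: 0.306
gripper_force: 30.0
```

>>> steer_hand --steps '[{"aperture":0.7}, {"aperture":0.7}, {"aperture":0.7}, {"aperture":0.7}, {"aperture":0.7, "trans":[0, 0, -0.0667]}, {"aperture":0.7, "trans":[0, 0, -0.1333]}, {"aperture":0.7, "trans":[0, 0, -0.1833]}, {"aperture":0.7, "trans":[0, 0, -0.1833]}]'

```text
time_s: 23.8
tcp_pos: [0.5984, 0.3484, 0.1703]
ee_rot: [[-0.135, -0.991, 0.01], [-0.991, 0.135, 0.007], [-0.008, -0.009, -1.0]]
wrist_force: [0.4, -0.1, 0.1]
gripper_width: 0.698
gripper_force: 0.0
```

>>> steer_hand --steps '[{"aperture":0.7, "trans":[0.4167, 0.4167, 0]}, {"aperture":0.7, "trans":[0.4167, 0.4167, 0]}, {"aperture":0.7, "trans":[0.4167, 0.4167, 0]}, {"aperture":0.7, "trans":[0.4167, 0.4167, 0]}, {"aperture":0.7, "trans":[0.4167, 0.4167, 0]}, {"aperture":0.7, "trans":[0.4167, 0.4167, 0]}, {"aperture":0.7, "trans":[0.4167, 0.4167, 0]}, {"aperture":0.7, "trans":[0.4167, 0.4167, 0]}]'

```text
time_s: 24.6
tcp_pos: [0.3091, 0.1282, 0.1625]
ee_rot: [[-0.136, -0.991, -0.004], [-0.991, 0.136, -0.001], [0.002, 0.003, -1.0]]
wrist_force: [0.5, -0.5, 0.1]
gripper_width: 0.699
gripper_force: 0.0
```

```bash
python3 - <<'E'
from h import *
c=r.capture('top');P=cloud(c)
cv2.imwrite('pics/t9.png',c['pixels'][:,:,::-1])
for k,v in dict(glue=((242,150,300,225),.075,.12),roll=((280,160,340,225),.029,.045),stamp=((335,130,385,200),.09,.13),cards=((365,140,440,210),.042,.056)).items():
    try: print(k,rect(c,P,*v))
    except Exception as e: print(k,e)
c=r.capture('scene'); cv2.imwrite('pics/s9.png',cv2.resize(c['pixels'][100:320,150:490,::-1],None,fx=2.3,fy=2.3))
E
```

```text
glue {'n': 168, 'ctr': (594.1, 347.3), 'size': (25.5, 25.0), 'long_deg': 142.5, 'z': np.float64(94.5), 'mean': array([592.9, 346.2])}
roll {'n': 622, 'ctr': (583.9, 274.9), 'size': (67.7, 65.7), 'long_deg': 46.1, 'z': np.float64(33.9), 'mean': array([583.7, 274.8])}
stamp {'n': 146, 'ctr': (625.2, 141.0), 'size': (24.3, 23.8), 'long_deg': 88.6, 'z': np.float64(113.1), 'mean': array([624. , 141.2])}
cards {'n': 1137, 'ctr': (619.5, 77.0), 'size': (121.3, 56.6), 'long_deg': 83.6, 'z': np.float64(46.3), 'mean': array([616.7,  63. ])}
```

View pics/s9.png

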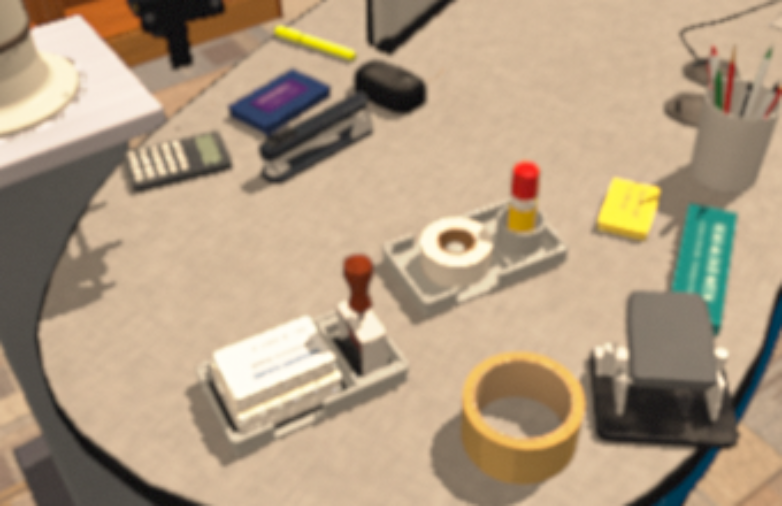

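Both kits show complete: roll at (455,248) on the post, glue stick at (524,200) in the cup, cards on the slips at (280,365), and the stamp upright at (360,310). The arm is clear and the bystanders haven't moved.

>>> steer_hand --steps '[{"aperture":0.7}, {"aperture":0.7}]' --lines "1,1"

```text
time_s: 24.9
```

```bash
python3 -c "
from station import r
print(r.finish_job())"
```

```text
the job is handed in; nothing more can be done
None
```

Both kits are made up and the job was handed in at about 25 s; the last camera check showed every item in place and the tape, stapler and notes unmoved, but the hand-in returned no verdict.

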